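# Bayonet cap on the steamer's filler neck

### The arm

A 6-joint arm with a two-finger parallel gripper is mounted at the origin on a cart in front of the work surface, level with it; the furniture and walls round the work are solid. World frame = base frame: x ahead of the robot, y to its left, z up, the work surface at z = 0. Lengths are in m, angles in rad, forces in N, time in s.
With the tool pointing down it reaches from about 0.325 to 0.75 m from the base axis. Payload 7.6 kg.
Tool frame: the origin (TCP) lies between the finger pads; the fingertips stand 22 mm ahead of it and the grasp point (between the pads) lies 3 mm ahead of it; z points along the fingers, y is the line along which they close (so a half turn about z gives the same grasp; the last joint's range is limited). The gripper opens to 85 mm and grips with 20 to 120 N. Pads are 22 mm wide; open, the fingers measure 114 mm over their backs; the gripper's body (76 mm by 85 mm) begins 54 mm behind the grasp point. The pads swing forward as they close: fully open they stand 13 mm farther back than shut.
Start: joints at [-1.248, 0.052, 1.401, -0, 1.689, -0.07], TCP at [0.201, -0.485, 0.253] pointing down, gripper open.
Joint ranges: [-2.9, 2.9], [-0.91, 2.17], [0.12, 2.37], [-1.06, 4.2], [0.26, 2.73], [-2.93, 2.93]. Speed limits (rad/s): [2.57, 2.57, 3.01, 3.14, 3.14, 3.14].

### API

Orientations are given as a unit quaternion [x, y, z, w].
In Python, from plant import env gives the robot as it stands. The module is installed in compiled form; this text tells all that it offers.
- The arm moves only by the shell command python3 -m jog 'ROWS' [FORCE]. ROWS is JSON, a list of rows, each an object of numbers: "hand": the finger opening in m, from 0 to 0.0854; "tx", "ty", "tz": the shift along the tool's x, y, z in m; "rx", "ry", "rz": the turn, a rotation vector about the tool's x, y, z in rad. A call has 1 to 12 rows; each row is the pose to reach, as a shift and turn from the pose commanded when the call began, along the tool's axes at that moment; what a row does not reach only later rows make up. A row lasts 1/8 s, in which the tool goes at most 62.5 mm and 10.7 degrees, less where a joint would pass 70% of its speed; a pose out of reach is approached as far as the arm can. A call with a gripper value outside its range is refused whole. The fingers move at their own pace and stop on an object; FORCE is the grip in N (left out, the last holds). Time passes only in rows, so rows that repeat a pose let the fingers close. It gives the time, the measured TCP pose, the force, the opening and the grip force at its end, in the units of the state.
- env.state(): the state, without advancing time (a new reading comes with each control period).
- env.snapshot(name): name is "scene" or "top" or "wrist"; returns (picture, depth): 480x640x3 uint8, red, green, blue; 480x640 float32, m along the optical axis (not along the pixel's ray), 0 where there is no reading.
- env.camera_params(name): a dict with "intrinsics" (3x3 intrinsics, pixels), "T" (4x4, takes a point from camera to world coordinates); the wrist camera has in their place "mount" (4x4, takes a point from camera to tool coordinates, whose origin is the TCP and whose axes are the flange's). Camera axes: x right, y down, z forward; pixel columns grow to the right and rows downward; lengths in m; the calibration is good to about 2 mm. A picture is of the moment at which its call begins: read the wrist's pose just before it. camera_params takes no time and is no camera call.
- env.job_done(): hands the job in; it is judged then, once.
The state is a dict: "time": time; "q": joint angles; "joint_vel": joint speeds; "effort": joint torques, N m; "position": TCP position; "orientation": TCP orientation; "force": force on the tool from outside, world axes, zero at the start; "wrist_torque": the same for the moment, N m; "finger_gap": finger opening in m; "grasp_force": force on a finger pad.
Only numpy, scipy, OpenCV 4.12 (cv2) and the standard library are available. Lean on these libraries where they do the work, as an engineer would, in place of code of your own. Each camera call takes 0.05 s, during which the arm holds its last target. There are 200 camera calls.

### The job

Take the blue bayonet cap out of the red tray by its wing, fit it into the filler neck of the white steamer with its two lugs in the two slots, push it down against the spring until you feel it stop flush on the collar, and turn it clockwise (seen from above) about a quarter turn until you feel the stop. The new seal still has to bed in, so do not let go: finish while still gripping the cap, pressed fully home and turned to the stop. Leave the oil bottle, the pomade pot and the clipper guard where they stand.

Things in the scene. Friction and masses are not known exactly. Their poses are not given: they have to be found in the camera images.
- cap: loose bayonet cap, 56 to 112 g, upright in the tray. Origin: centre of its underside; z up its axis. Grey plug 34 mm across (tip 27 mm), z 0 to 22 mm; two lugs on the plug along +x and -x, 8 mm wide, out to 24 mm from the axis, z 4 to 10 mm; blue disc 60 mm across, z 22 to 28 mm; on it the wing, a bar along x. Half a turn about z leaves it the same.
- cap_grip (a point): middle of the cap's blue wing, on the axis 50 mm above the cap's origin; axes as the cap's. The wing is 52 mm long along x (in line with the lugs, ends white), 14 mm thick along y, and rises from the disc (28 mm) to 63 mm above the cap's origin
- neck (a point): centre of the filler neck's mouth, at the top of the grey collar (68 mm across, 83 mm above the surface). z up; two slots for the lugs, 12 mm wide, along +x and -x, between white marks; bore 38 mm. Home: disc flat on the collar, cap origin 22 mm below this point. Lugs clear the 5.5 mm thick roof of the track only when the disc is less than 6 mm above the collar
- stop_mark (a point): point on the collar's top at one of its two yellow marks, 31 mm from the axis. With the lugs under the roof the cap turns clockwise seen from above (negative about z), 80 degrees from the slots to a hard stop, where the wing points to the yellow marks; it cannot turn the other way
- plunger (a joint): brass spring plunger in the neck: 0 up, grows in m as it is pressed down. The cap meets it when its disc is 14 mm above the collar; it pushes back with 3 N, rising to 10 N at 0.014 (cap home). A cap not pressed down springs up: 6 mm to the roof if turned, else out to 14 mm
- steamer: white round steamer base, 152 mm across, body 46 mm high plus the collar; fixed to the surface. Origin at the centre of its underside, x along the slots of the neck (towards +x a small grey steam outlet, 52 mm from the centre, rises 12 mm above the body)
- tray: red tray, 140 x 114 mm (x by y), rim 28 mm high, floor 3 mm thick; fixed. Origin at the centre of its underside.
- oil: small brown dropper bottle, 34 mm across, 102 mm high; bystander, origin at the centre of its underside
- pomade: round white and red pot, 68 mm across, 43 mm high; bystander, origin at the centre of its underside
- guard: red clipper guard comb, 35 x 44 x 17 mm; bystander, origin at the centre of its underside

How it is judged:
On the way:
1. the lugs have gone down the slots, the cap pushed in against the spring (z of cap in the frame of neck below -0.013 m and horizontal distance between cap and neck below 0.005 m and angle between the x axis of cap and the x axis of neck, either way round below 0.4 rad), for 0.05 s.
At the end, for the whole second after the job is handed in: the cap is in the neck within 5 mm and 6 degrees, pressed to within 3.5 mm of flush on the collar, turned at least 70 of its 80 degrees, at rest and still gripped by the fingers; oil bottle, pot and guard within 30 mm of where they stood (z of cap in the frame of neck below -0.0185 m and horizontal distance between cap and neck below 0.005 m and angle between the x axis of cap and the x axis of neck, either way round above 1.22 rad and angle between cap's own z axis and vertical below 0.1 rad and contact force between the fingers and cap above 2 N and linear speed of cap below 0.02 m/s and distance of each of oil, pomade, guard from where it was at the start of the episode below 0.03 m); the arm keeps its last pose, push and grip.
It fails at once if the oil bottle is knocked or pushed away (moved over 30 mm) (distance of oil from where it was at the start of the episode above 0.03 m).
It fails at once if the pomade pot is knocked or pushed away (moved over 30 mm) (distance of pomade from where it was at the start of the episode above 0.03 m).
It fails at once if the clipper guard is knocked or pushed away (moved over 30 mm) (distance of guard from where it was at the start of the episode above 0.03 m).
It also fails if it takes over 48 s, if anything falls off the work surface, if the arm or the gripper's body presses on something with over 40 N, if the wrist force passes 120 N, or if a joint passes its speed limit or range.

## Working session

There is one attempt and no reset: what is moved stays moved. The work goes in short steps, Python scripts to look and compute and a shell command to move; the robot and the scene stay as the last step left them, time stands still between calls to the robot, and variables do not carry over. Pictures are saved under pics/ and viewed, at most 10 in all, crops included, and the job is handed in when it is done.

```bash
mkdir -p pics; cat > h.py <<'E'
from plant import env
import numpy as np, cv2
def save(n,im): cv2.imwrite('pics/'+n,im[:,:,::-1])
def cloud(name):
    p=env.camera_params(name); im,d=env.snapshot(name); K=np.array(p['intrinsics']);T=np.array(p['T'])
    v,u=np.mgrid[:480,:640]; P=np.stack([(u-K[0,2])/K[0,0]*d,(v-K[1,2])/K[1,1]*d,d],-1)
    W=P@T[:3,:3].T+T[:3,3]; W[d==0]=np.nan
    return im,W
E
python3 - <<'E'
from h import *
s=env.state();print(s)
a,W=cloud('top');b,_=cloud('scene');save('top.png',a);save('scene.png',b)
np.savez('top.npz',im=a,W=W)
print(env.camera_params('top')['T'],env.camera_params('wrist'))
E
```

```text
{'time': 0.0, 'q': array([-1.24828950e+00,  5.28568320e-02,  1.40175823e+00, -1.83118669e-05,
        1.68858993e+00, -7.03042483e-02]), 'joint_vel': array([ 6.33650986e-04, -6.11963702e-04,  1.04573832e-03,  3.51631517e-04,
       -6.46206202e-04, -4.79012647e-05]), 'effort': array([-2.31458616e-03, -3.81661749e+01, -3.60189307e+01, -1.97547652e-04,
        6.10905365e-03, -1.90121924e-06]), 'position': array([ 0.20089121, -0.48474867,  0.25244498]), 'orientation': array([ 9.80774244e-01,  1.95144130e-01, -1.10410829e-04, -7.98623703e-04]), 'force': array([ 0.20589599, -0.76787264,  0.11776213]), 'wrist_torque': array([ 0.02102424, -0.03241285,  0.01444478]), 'grasp_force': 0.0, 'finger_gap': 0.08548160023722318}
[[ 0.06280183 -0.97098703  0.23073818  0.26683272]
 [-0.99802209 -0.06174851  0.01179091 -0.06738301]
 [ 0.00279891 -0.23102229 -0.97294443  1.03068826]
 [ 0.          0.          0.          1.        ]] {'intrinsics': array([[355.86064334,   0.        , 320.98239471],
       [  0.        , 355.86064334, 241.11609811],
       [  0.        ,   0.        ,   1.        ]]), 'mount': array([[-7.74747958e-04, -9.49795924e-01, -3.12869146e-01,
         7.97183230e-02],
       [ 9.99999162e-01, -4.11281751e-04, -1.22771319e-03,
         7.31604212e-05],
       [ 1.03739961e-03, -3.12869835e-01,  9.49795446e-01,
        -1.19199035e-01],
       [ 0.00000000e+00,  0.00000000e+00,  0.00000000e+00,
         1.00000000e+00]])}
```

View pics/top.png

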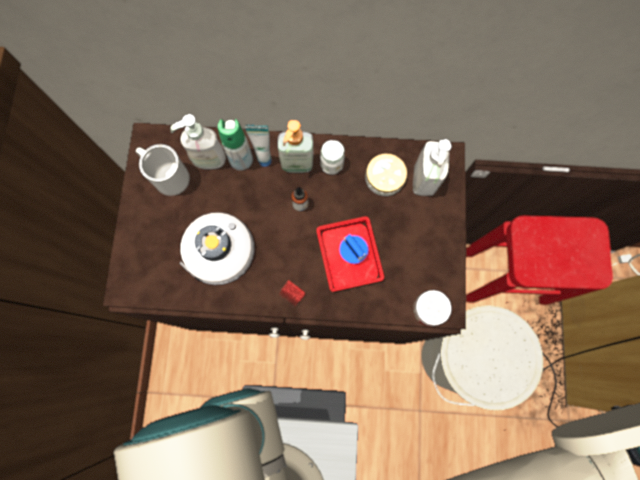

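View pics/scene.png

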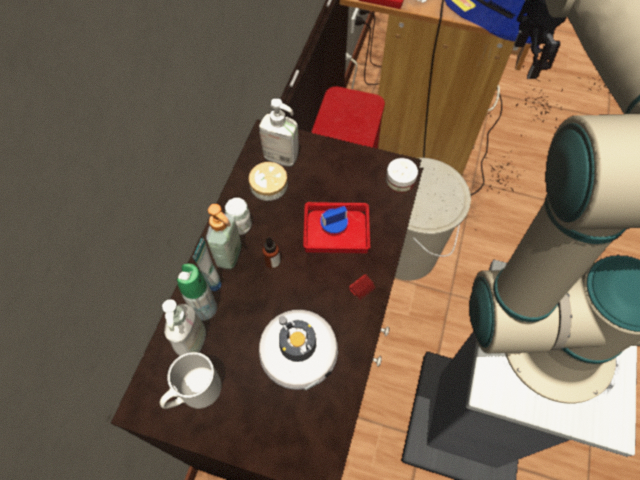

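The top view shows the steamer's collar at about (213,242), the cap at (352,248) in the tray, the oil at (300,200), the guard at (292,291) and the pomade at (433,308). I'll measure these from the depth image.

```bash
python3 - <<'E'
from h import *
z=np.load('top.npz');im=z['im'];W=z['W']
hsv=cv2.cvtColor(im,cv2.COLOR_RGB2HSV);H,S,V=[hsv[...,i].astype(int) for i in range(3)]
def reg(u,v,r):
    m=np.zeros((480,640),np.uint8);cv2.circle(m,(u,v),r,1,-1);return m>0
def rep(n,m):
    P=W[m];P=P[~np.isnan(P[:,0])];print(n,len(P),'med',np.median(P,0).round(4),'min',np.percentile(P,2,0).round(3),'max',np.percentile(P,98,0).round(3));return P
R=reg(352,248,35);bl=R&(H>100)&(H<130)&(S>100)
rep('blue',bl)
P=rep('wing',bl&(W[...,2]>.05));c=np.cov(P[:,:2].T);w,v=np.linalg.eigh(c);print('axis',np.degrees(np.arctan2(v[1,1],v[0,1])),np.ptp(P[:,:2]@v,axis=0), ((P[:,:2]@v).max(0)+(P[:,:2]@v).min(0))/2@v.T)
rep('tray',reg(350,253,50)&((H<8)|(H>172))&(S>150))
R=reg(213,242,25)
P=rep('collar',R&(W[...,2]>.078)&(W[...,2]<.09))
(c,r)=cv2.minEnclosingCircle(P[:,:2].astype(np.float32));print(c,r)
P=rep('body',reg(217,247,45)&(W[...,2]>.040)&(W[...,2]<.052));print(cv2.minEnclosingCircle(P[:,:2].astype(np.float32)))
ye=R&(H>18)&(H<35)&(S>120);rep('yellow',ye)
rep('oil',reg(300,200,18)&(W[...,2]>.03));rep('guard',reg(292,291,15)&(W[...,2]>.008));rep('pom',reg(433,307,20)&(W[...,2]>.03))
c=im[200:300,160:400];save('c.png',cv2.resize(c,None,fx=3.3,fy=3.3,interpolation=cv2.INTER_CUBIC))
E
```

```text
blue 560 med [ 0.4945 -0.1302  0.0323] min [ 0.47  -0.158  0.027] max [ 0.522 -0.106  0.068]
wing 191 med [ 0.4948 -0.1309  0.0648] min [ 0.476 -0.149  0.052] max [ 0.515 -0.114  0.068]
axis -140.74712061825545 [0.0153183  0.05023439] [ 0.49558176 -0.13174601]
tray 3130 med [ 0.4819 -0.1206  0.003 ] min [ 0.416 -0.19  -0.003] max [ 0.564 -0.06   0.029]
collar 578 med [0.4824 0.1549 0.0821] min [0.452 0.124 0.078] max [0.514 0.186 0.086]
(0.4832243323326111, 0.15546101331710815) 0.03420590981841087
body 2107 med [0.4738 0.1501 0.0448] min [0.423 0.095 0.04 ] max [0.543 0.215 0.049]
((0.4826972782611847, 0.15529951453208923), 0.06919902563095093)
yellow 133 med [0.4827 0.154  0.0744] min [0.468 0.126 0.071] max [0.495 0.166 0.082]
oil 258 med [ 0.5892 -0.0132  0.061 ] min [ 0.58  -0.027  0.032] max [0.604 0.003 0.101]
guard 176 med [ 0.4018 -0.0095  0.0139] min [ 0.383 -0.032  0.008] max [0.421 0.011 0.018]
pom 928 med [ 0.3828 -0.2946  0.0422] min [ 0.353 -0.326  0.033] max [ 0.414 -0.264  0.046]
```

View pics/c.png

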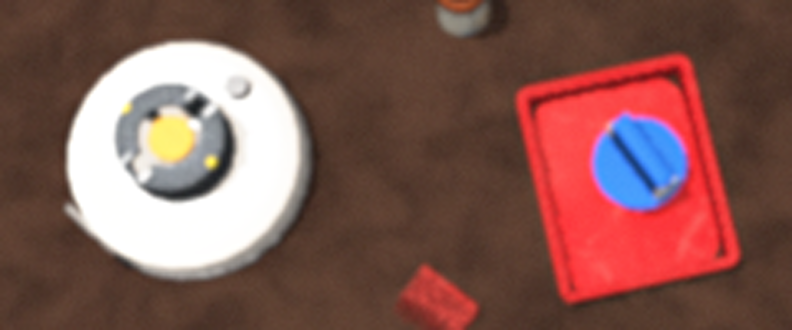

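```bash
cat >> h.py <<'E'
from scipy.spatial.transform import Rotation as Ro
def plan(x,y,z,az):
    "shift (tool axes) and rotation vector to a tool-down pose, tool x at azimuth az deg"
    s=env.state();R=Ro.from_quat(s['orientation']);a=np.radians(az)
    Rt=Ro.from_matrix(np.array([[np.cos(a),np.sin(a),0],[np.sin(a),-np.cos(a),0],[0,0,-1]]))
    print('shift',(R.inv().apply(np.array([x,y,z])-s['position'])).round(4),'rot',(R.inv()*Rt).as_rotvec().round(4),'t',s['time'],'az now',np.degrees(np.arctan2(*R.as_matrix()[[1,0],0])).round(2))
def wcloud():
    s=env.state();p=env.camera_params('wrist');im,d=env.snapshot('wrist');K=p['intrinsics'];T=np.eye(4);T[:3,:3]=Ro.from_quat(s['orientation']).as_matrix();T[:3,3]=s['position'];T=T@p['mount']
    v,u=np.mgrid[:480,:640]; P=np.stack([(u-K[0,2])/K[0,0]*d,(v-K[1,2])/K[1,1]*d,d],-1)
    W=P@T[:3,:3].T+T[:3,3]; W[d==0]=np.nan
    return im,W,K,T
def onplane(uv,h,K,T):
    uv=np.atleast_2d(uv).astype(float);r=np.c_[(uv-[K[0,2],K[1,2]])/[K[0,0],K[1,1]],np.ones(len(uv))]@T[:3,:3].T
    return T[:3,3]+r*((h-T[2,3])/r[:,2])[:,None]
E
python3 -c "
from h import *
plan(.495,-.131,.2,39.3);plan(.483,.155,.25,0)"
```

```text
shift [ 0.4071 -0.2142  0.0529] rot [-0.0013 -0.0003 -0.2931] t 0.1 az now 22.51
shift [ 0.5055 -0.4831  0.0033] rot [-1.300e-03  2.000e-04  3.928e-01] t 0.1 az now 22.51
```

```bash
python3 -m jog '[{"tx":0.05,"ty":-0.026,"rz":-0.04},{"tx":0.1,"ty":-0.053,"rz":-0.08},{"tx":0.15,"ty":-0.079,"rz":-0.12},{"tx":0.2,"ty":-0.105,"tz":0.01,"rz":-0.16},{"tx":0.25,"ty":-0.132,"tz":0.02,"rz":-0.2},{"tx":0.3,"ty":-0.158,"tz":0.03,"rz":-0.24},{"tx":0.35,"ty":-0.184,"tz":0.04,"rz":-0.27},{"tx":0.39,"ty":-0.205,"tz":0.05,"rz":-0.293},{"tx":0.407,"ty":-0.214,"tz":0.053,"rz":-0.293},{"tx":0.407,"ty":-0.214,"tz":0.053,"rz":-0.293},{"tx":0.407,"ty":-0.214,"tz":0.053,"rz":-0.293},{"tx":0.407,"ty":-0.214,"tz":0.053,"rz":-0.293}]'
python3 - <<'E'
from h import *
im,W,K,T=wcloud();save('w1.png',im)
hsv=cv2.cvtColor(im,cv2.COLOR_RGB2HSV);H,S,V=[hsv[...,i].astype(int) for i in range(3)]
bl=(H>100)&(H<130)&(S>100)
for n,m in(('disc',bl&(W[...,2]>.024)&(W[...,2]<.036)),('wingtop',(W[...,2]>.061)&(W[...,2]<.075)&(np.hypot(W[...,0]-.495,W[...,1]+.131)<.045))):
    v,u=np.nonzero(m);print(n,len(u),np.nanmedian(W[m],0))
    r=cv2.minAreaRect(np.c_[u,v].astype(np.float32));P=onplane(cv2.boxPoints(r),.031 if n=='disc' else .066,K,T)
    print(P.round(4).tolist(),P.mean(0).round(4),[(np.linalg.norm(P[i+1]-P[i]).round(4),np.degrees(np.arctan2(*(P[i+1]-P[i])[[1,0]])).round(1)) for i in(0,1)])
E
```

```text
disc 0 [nan nan nan]
[[0.2629, -0.1716, 0.031], [0.2629, -0.1716, 0.031], [0.2629, -0.1716, 0.031], [0.2629, -0.1716, 0.031]] [ 0.2629 -0.1716  0.031 ] [(np.float64(0.0), np.float64(0.0)), (np.float64(0.0), np.float64(0.0))]
wingtop 0 [nan nan nan]
[[0.2641, -0.2007, 0.066], [0.2641, -0.2007, 0.066], [0.2641, -0.2007, 0.066], [0.2641, -0.2007, 0.066]] [ 0.2641 -0.2007  0.066 ] [(np.float64(0.0), np.float64(0.0)), (np.float64(0.0), np.float64(0.0))]validation failed for argument at $[0]...
  return np.nanmean(a, axis, out=out, keepdims=keepdims)
```

View pics/w1.png

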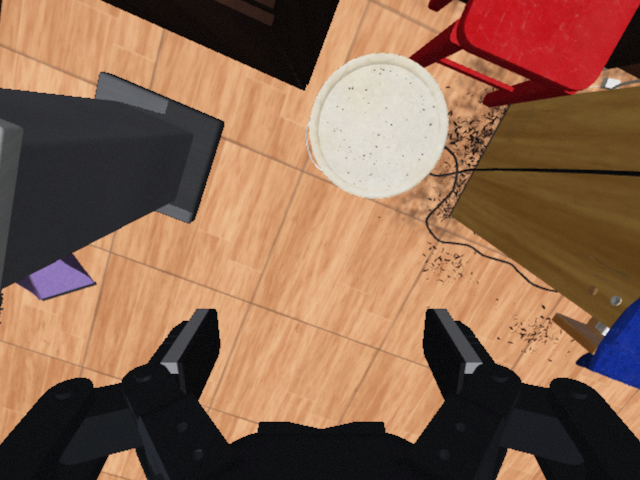

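The picture shows only the floor, so the arm hasn't moved. The rows were rejected, probably because they must carry every key. I'll send full rows.

```bash
python3 -m jog '[{"hand":0.085,"tx":0.05,"ty":-0.026,"tz":0,"rx":0,"ry":0,"rz":-0.04},{"hand":0.085,"tx":0.1,"ty":-0.053,"tz":0,"rx":0,"ry":0,"rz":-0.08},{"hand":0.085,"tx":0.15,"ty":-0.079,"tz":0,"rx":0,"ry":0,"rz":-0.12},{"hand":0.085,"tx":0.2,"ty":-0.105,"tz":0.01,"rx":0,"ry":0,"rz":-0.16},{"hand":0.085,"tx":0.25,"ty":-0.132,"tz":0.02,"rx":0,"ry":0,"rz":-0.2},{"hand":0.085,"tx":0.3,"ty":-0.158,"tz":0.03,"rx":0,"ry":0,"rz":-0.24},{"hand":0.085,"tx":0.35,"ty":-0.184,"tz":0.04,"rx":0,"ry":0,"rz":-0.27},{"hand":0.085,"tx":0.39,"ty":-0.205,"tz":0.05,"rx":0,"ry":0,"rz":-0.293},{"hand":0.085,"tx":0.407,"ty":-0.214,"tz":0.053,"rx":0,"ry":0,"rz":-0.293},{"hand":0.085,"tx":0.407,"ty":-0.214,"tz":0.053,"rx":0,"ry":0,"rz":-0.293},{"hand":0.085,"tx":0.407,"ty":-0.214,"tz":0.053,"rx":0,"ry":0,"rz":-0.293}]' && cat > m1.py <<'E'
from h import *
im,W,K,T=wcloud();save('w2.png',im);np.savez('w2.npz',im=im,W=W,K=K,T=T)
hsv=cv2.cvtColor(im,cv2.COLOR_RGB2HSV);H,S,V=[hsv[...,i].astype(int) for i in range(3)]
bl=(H>100)&(H<130)&(S>100)
for n,m in(('disc',bl&(W[...,2]>.024)&(W[...,2]<.036)),('wingtop',(W[...,2]>.061)&(W[...,2]<.075)&(np.hypot(W[...,0]-.495,W[...,1]+.131)<.045))):
    v,u=np.nonzero(m);print(n,len(u),np.nanmedian(W[m],0))
    r=cv2.minAreaRect(np.c_[u,v].astype(np.float32));P=onplane(cv2.boxPoints(r),.031 if n=='disc' else .066,K,T)
    print(r,P.mean(0).round(4),[(np.linalg.norm(P[i+1]-P[i]).round(4),np.degrees(np.arctan2(*(P[i+1]-P[i])[[1,0]])).round(1)) for i in(0,1)])
E
python3 m1.py
```

```text
time: 1.52
position: [0.4946, -0.1326, 0.2007]
orientation: [0.942, 0.336, 0.0, 0.0]
force: [-0.2, -0.1, 0.6]
finger_gap: 0.085
grasp_force: 0.0
disc 2520 [ 0.49856127 -0.12990898  0.0296638 ]
((322.0814514160156, 218.2895965576172), (68.39868927001953, 66.49608612060547), 2.726310968399048) [ 0.498  -0.1306  0.031 ] [(np.float64(0.0574), np.float64(34.9)), (np.float64(0.0556), np.float64(-53.6))]
wingtop 1197 [ 0.49790749 -0.13042782  0.06433418]
((322.0, 231.0), (66.0, 18.0), 90.0) [ 0.4975 -0.1308  0.066 ] [(np.float64(0.013), np.float64(-50.8)), (np.float64(0.0513), np.float64(-140.3))]
```

View pics/w2.png

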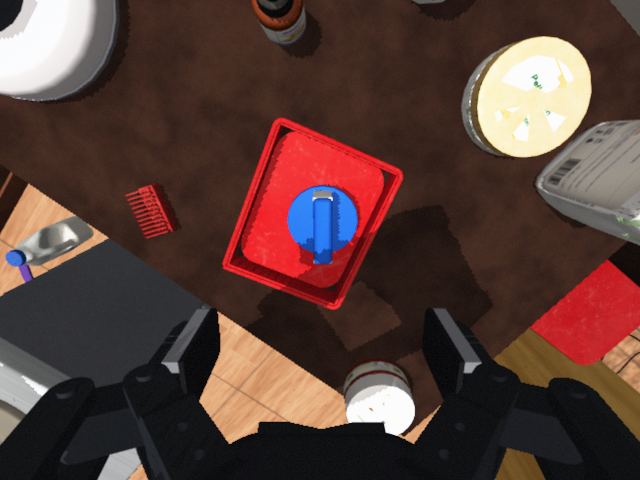

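The wrist view shows the wing at (322,231), lined up with the tool, and both the tray rim and the surroundings are clear. The wing centre is (0.4978, -0.1307), so I'll descend.

```bash
python3 -c "
from h import *
plan(.4978,-.1307,.058,39.5)"
```

```text
shift [0.0037 0.0003 0.1427] rot [ 0.0008  0.     -0.0054] t 1.575 az now 39.19
```

```bash
python3 -m jog '[{"hand":0.07,"tx":0.004,"ty":0,"tz":0.04,"rx":0,"ry":0,"rz":-0.005},{"hand":0.07,"tx":0.004,"ty":0,"tz":0.08,"rx":0,"ry":0,"rz":-0.005},{"hand":0.06,"tx":0.004,"ty":0,"tz":0.11,"rx":0,"ry":0,"rz":-0.005},{"hand":0.05,"tx":0.004,"ty":0,"tz":0.13,"rx":0,"ry":0,"rz":-0.005},{"hand":0.05,"tx":0.004,"ty":0,"tz":0.1425,"rx":0,"ry":0,"rz":-0.005},{"hand":0.05,"tx":0.004,"ty":0,"tz":0.1425,"rx":0,"ry":0,"rz":-0.005}]' 60
python3 -m jog '[{"hand":0.0,"tx":0,"ty":0,"tz":0,"rx":0,"ry":0,"rz":0},{"hand":0.0,"tx":0,"ty":0,"tz":0,"rx":0,"ry":0,"rz":0},{"hand":0.0,"tx":0,"ty":0,"tz":0,"rx":0,"ry":0,"rz":0},{"hand":0.0,"tx":0,"ty":0,"tz":0,"rx":0,"ry":0,"rz":0},{"hand":0.0,"tx":0,"ty":0,"tz":0,"rx":0,"ry":0,"rz":0},{"hand":0.0,"tx":0,"ty":0,"tz":0,"rx":0,"ry":0,"rz":0}]' 80
```

```text
time: 2.33
position: [0.4977, -0.1295, 0.0575]
orientation: [0.941, 0.338, -0.0, -0.0]
force: [0.5, -0.3, 0.6]
finger_gap: 0.0503
grasp_force: 0.0
time: 3.08
position: [0.4988, -0.1292, 0.0589]
orientation: [0.941, 0.339, 0.001, 0.001]
force: [-1.2, -1.4, 5.6]
finger_gap: 0.0128
grasp_force: 78.2
```

```bash
python3 -m jog '[{"hand":0.0,"tx":0,"ty":0,"tz":-0.03,"rx":0,"ry":0,"rz":0},{"hand":0.0,"tx":0,"ty":0,"tz":-0.07,"rx":0,"ry":0,"rz":0},{"hand":0.0,"tx":0,"ty":0,"tz":-0.12,"rx":0,"ry":0,"rz":0},{"hand":0.0,"tx":0,"ty":0,"tz":-0.17,"rx":0,"ry":0,"rz":0},{"hand":0.0,"tx":0,"ty":0,"tz":-0.172,"rx":0,"ry":0,"rz":0}]'; python3 -c "
from h import *
plan(.535,.105,.23,135)"
```

```text
time: 3.7
position: [0.4996, -0.1294, 0.2342]
orientation: [0.941, 0.339, 0.003, 0.002]
force: [0.2, 0.2, -1.1]
finger_gap: 0.0127
grasp_force: 78.1
shift [ 0.1767 -0.158   0.0039] rot [ 0.0087  0.0025 -1.6651] t 3.7 az now 39.59
```

```bash
python3 -m jog '[{"hand":0.0,"tx":0.018,"ty":-0.016,"tz":0,"rx":0,"ry":0,"rz":-0.16},{"hand":0.0,"tx":0.036,"ty":-0.032,"tz":0,"rx":0,"ry":0,"rz":-0.32},{"hand":0.0,"tx":0.054,"ty":-0.048,"tz":0,"rx":0,"ry":0,"rz":-0.49},{"hand":0.0,"tx":0.072,"ty":-0.064,"tz":0,"rx":0,"ry":0,"rz":-0.66},{"hand":0.0,"tx":0.09,"ty":-0.08,"tz":0,"rx":0,"ry":0,"rz":-0.83},{"hand":0.0,"tx":0.108,"ty":-0.096,"tz":0,"rx":0,"ry":0,"rz":-1.0},{"hand":0.0,"tx":0.126,"ty":-0.112,"tz":0,"rx":0,"ry":0,"rz":-1.17},{"hand":0.0,"tx":0.144,"ty":-0.128,"tz":0,"rx":0,"ry":0,"rz":-1.34},{"hand":0.0,"tx":0.162,"ty":-0.146,"tz":0.002,"rx":0,"ry":0,"rz":-1.5},{"hand":0.0,"tx":0.177,"ty":-0.158,"tz":0.004,"rx":0,"ry":0,"rz":-1.665},{"hand":0.0,"tx":0.177,"ty":-0.158,"tz":0.004,"rx":0,"ry":0,"rz":-1.665},{"hand":0.0,"tx":0.177,"ty":-0.158,"tz":0.004,"rx":0,"ry":0,"rz":-1.665}]'; python3 - <<'E'
from h import *
im,W,K,T=wcloud();save('w3.png',im);np.savez('w3.npz',im=im,W=W,K=K,T=T);print(env.state()['force'],K@(T[:3,:3].T@(np.array([.483,.155,.083])-T[:3,3])))
E
```

```text
time: 5.2
position: [0.5336, 0.105, 0.2249]
orientation: [0.384, 0.923, -0.001, -0.001]
force: [-0.3, -0.1, -1.3]
finger_gap: 0.0126
grasp_force: 78.1
[-0.20469901  0.13139203 -0.48126206] [80.58921847 34.7455237   0.25102611]
```

View pics/w3.png

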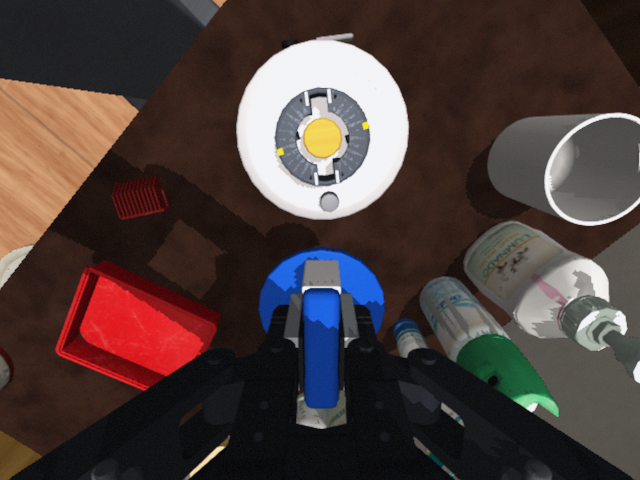

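The wrist view shows the collar at (322,137), the yellow marks at (281,152) and (366,126), and white slot marks near (318,98) and (326,178). The cap is held in line with the tool. I'll now measure the neck axis and slot angle, and how the cap sits in the hand.

```bash
python3 - <<'E'
from h import *
z=np.load('w3.npz');im,W,K,T=[z[k] for k in('im','W','K','T')]
hsv=cv2.cvtColor(im,cv2.COLOR_RGB2HSV);H,S,V=[hsv[...,i].astype(int) for i in range(3)]
Z=W[...,2];box=np.zeros_like(Z,bool);box[75:200,260:385]=1
print('collar z',np.nanmedian(Z[box&(Z>.077)&(Z<.09)]))
m=box&(S<90)&(V<150)&(Z>.074);n,l,st,ce=cv2.connectedComponentsWithStats(m.astype(np.uint8));k=1+st[1:,4].argmax()
c=max(cv2.findContours((l==k).astype(np.uint8),0,1)[0],key=cv2.contourArea);hull=cv2.convexHull(c)[:,0]
P=onplane(hull,.083,K,T);A=np.c_[2*P[:,:2],np.ones(len(P))];s=np.linalg.lstsq(A,(P[:,:2]**2).sum(1),rcond=None)[0];C=s[:2];r=np.sqrt(s[2]+C@C);print('collar',C,r,np.std(np.hypot(*(P[:,:2]-C).T)))
def comps(n_,m,lo=4):
    n,l,st,ce=cv2.connectedComponentsWithStats(m.astype(np.uint8))
    for i in range(1,n):
        if st[i,4]>=lo:
            q=onplane(ce[i],.083,K,T)[0,:2]-C;print(n_,ce[i].round(1),st[i,4],'r',np.hypot(*q).round(4),'az',np.degrees(np.arctan2(q[1],q[0])).round(1))
P2=onplane(np.stack(np.meshgrid(np.arange(640),np.arange(480)),-1).reshape(-1,2),.083,K,T)[:,:2].reshape(480,640,2)-C
rr=np.hypot(P2[...,0],P2[...,1])
comps('yel',(rr>.026)&(rr<.035)&(H>20)&(H<35)&(S>120))
comps('white',(rr>.021)&(rr<.033)&(S<60)&(V>190))
# cap: disc contour
bl=(H>100)&(H<130)&(S>100);bl[:240]=0
print('cap z disc',np.nanmedian(Z[bl&(Z<.215)]),'wing',np.nanmedian(Z[bl&(Z>.215)]))
d=env.state();zd=d['position'][2]-.058+.031;print('exp disc z',zd)
v,u=np.nonzero(bl);ok=(v<330)
cc=max(cv2.findContours(bl.astype(np.uint8),0,1)[0],key=cv2.contourArea)[:,0];cc=cc[(cc[:,1]<325)&((cc[:,0]<290)|(cc[:,0]>355)|(cc[:,1]<255))]
P=onplane(cc,zd,K,T);A=np.c_[2*P[:,:2],np.ones(len(P))];s=np.linalg.lstsq(A,(P[:,:2]**2).sum(1),rcond=None)[0];print('disc c',s[:2],np.sqrt(s[2]+s[:2]@s[:2]),'tcp',d['position'],'az',np.degrees(np.arctan2(*Ro.from_quat(d['orientation']).as_matrix()[[1,0],0])))
E
```

```text
collar z 0.0816771508358434
collar [0.48533545 0.1568661 ] 0.031266163078314556 0.001946155290942251
yel [365.1 125.1] 43 r 0.0293 az 63.1
yel [280.4 151.5] 35 r 0.0331 az -120.1
white [329.   95.5] 51 r 0.0285 az 129.9
white [306.4  99.3] 42 r 0.0291 az 161.2
white [358.2 148.2] 278 r 0.0243 az 29.6
white [318.5 103.1] 154 r 0.024 az 146.0
white [324.5 171.3] 76 r 0.0226 az -46.4
white [315.6 178.2] 39 r 0.0285 az -59.3
cap z disc 0.19539447855651726 wing 0.23046805062123837
exp disc z 0.19819083436399543
disc c [0.53049987 0.1076965 ] 0.026174919656026197 tcp [0.53369794 0.1048482  0.22519083] az 134.807984692959
```

```bash
python3 - <<'E'
from h import *
z=np.load('w3.npz');im,W,K,T=[z[k] for k in('im','W','K','T')];d=env.state()
R=Ro.from_quat(d['orientation'])
hsv=cv2.cvtColor(im,cv2.COLOR_RGB2HSV);H,S=hsv[...,0],hsv[...,1]
bl=(H>100)&(H<130)&(S>100);bl[:235]=0;bl[330:]=0
v,u=np.nonzero(bl);print('top row',v.min(),'cols',u.min(),u.max())
f=lambda uv,zz:R.inv().apply(onplane(uv,zz,K,T)-d['position']).round(4)
cu=(u.min()+u.max())/2
for dz in(.1955,.1982):print('disc front',f([cu,v.min()],dz),'left',f([u.min(),v[u==u.min()].mean()],dz),'right',f([u.max(),v[u==u.max()].mean()],dz))
g=im[:,322].astype(int);print([(r,g[r].tolist()) for r in range(258,296,3)])
print('wing top front row 262/286',f([322,262],.2332),f([322,286],.2332))
print(R.as_matrix()[:,2]); plan(.4837,.1556,.175,141.4)
E
```

```text
top row 247 cols 258 464
disc front [[0.0291 0.0172 0.0297]] left [[-0.0006 -0.03    0.0297]] right [[0.001  0.0661 0.0296]]
disc front [[0.0301 0.0169 0.027 ]] left [[ 0.0009 -0.0295  0.027 ]] right [[0.0025 0.0649 0.0269]]
[(258, [34, 105, 230]), (261, [131, 124, 126]), (264, [127, 124, 123]), (267, [129, 123, 125]), (270, [126, 122, 122]), (273, [133, 127, 125]), (276, [130, 123, 125]), (279, [130, 124, 126]), (282, [130, 126, 126]), (285, [143, 138, 137]), (288, [51, 75, 123]), (291, [15, 51, 126]), (294, [26, 82, 196])]
wing top front row 262/286 [[ 0.0369 -0.0001 -0.008 ]] [[ 0.0281 -0.0001 -0.008 ]]
[-9.98750887e-04 -4.51782377e-04 -9.99999399e-01]
shift [0.0712 0.0003 0.0502] rot [-0.001  -0.0004 -0.1151] t 5.25 az now 134.81
```

```bash
python3 -m jog '[{"hand":0.0,"tx":0.025,"ty":0,"tz":0.01,"rx":0,"ry":0,"rz":-0.04},{"hand":0.0,"tx":0.05,"ty":0,"tz":0.03,"rx":0,"ry":0,"rz":-0.08},{"hand":0.0,"tx":0.071,"ty":0,"tz":0.05,"rx":0,"ry":0,"rz":-0.115},{"hand":0.0,"tx":0.0715,"ty":0.0005,"tz":0.065,"rx":0,"ry":0,"rz":-0.115},{"hand":0.0,"tx":0.0715,"ty":0.0005,"tz":0.072,"rx":0,"ry":0,"rz":-0.115},{"hand":0.0,"tx":0.0715,"ty":0.0005,"tz":0.072,"rx":0,"ry":0,"rz":-0.115},{"hand":0.0,"tx":0.0715,"ty":0.0005,"tz":0.072,"rx":0,"ry":0,"rz":-0.115}]'; python3 - <<'E'
from h import *
im,W,K,T=wcloud();save('w4.png',im);plan(.4837,.1556,.14,141.4)
E
```

```text
time: 6.12
position: [0.4844, 0.1561, 0.1545]
orientation: [0.33, 0.944, 0.0, 0.001]
force: [0.2, 0.0, -0.5]
finger_gap: 0.013
grasp_force: 78.1
shift [ 0.0002 -0.0009  0.0145] rot [0.001  0.0009 0.002 ] t 6.175 az now 141.51
```

View pics/w4.png

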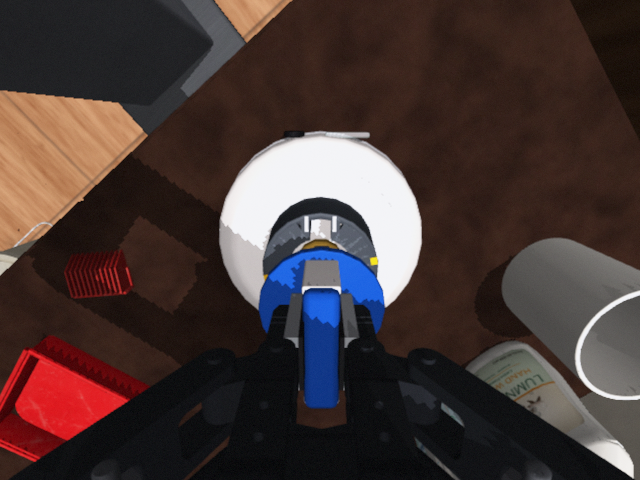

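The slot marks at columns 307 and 335 straddle the cap's centreline at 322, so it is aligned. I'll lower it gently and watch the force.

```bash
python3 -m jog '[{"hand":0.0,"tx":0,"ty":-0.0007,"tz":0.005,"rx":0,"ry":0,"rz":0},{"hand":0.0,"tx":0,"ty":-0.0007,"tz":0.01,"rx":0,"ry":0,"rz":0},{"hand":0.0,"tx":0,"ty":-0.0007,"tz":0.015,"rx":0,"ry":0,"rz":0},{"hand":0.0,"tx":0,"ty":-0.0007,"tz":0.02,"rx":0,"ry":0,"rz":0},{"hand":0.0,"tx":0,"ty":-0.0007,"tz":0.025,"rx":0,"ry":0,"rz":0},{"hand":0.0,"tx":0,"ty":-0.0007,"tz":0.025,"rx":0,"ry":0,"rz":0}]'
```

```text
time: 6.92
position: [0.4833, 0.1559, 0.1289]
orientation: [0.329, 0.944, -0.0, -0.0]
force: [-1.2, -0.0, 3.6]
finger_gap: 0.013
grasp_force: 78.7
```

```bash
python3 -m jog '[{"hand":0.0,"tx":0,"ty":0,"tz":0.003,"rx":0,"ry":0,"rz":0},{"hand":0.0,"tx":0,"ty":0,"tz":0.006,"rx":0,"ry":0,"rz":0},{"hand":0.0,"tx":0,"ty":0,"tz":0.009,"rx":0,"ry":0,"rz":0},{"hand":0.0,"tx":0,"ty":0,"tz":0.01,"rx":0,"ry":0,"rz":0},{"hand":0.0,"tx":0,"ty":0,"tz":0.01,"rx":0,"ry":0,"rz":0}]'
python3 -m jog '[{"hand":0.0,"tx":0,"ty":0,"tz":0.001,"rx":0,"ry":0,"rz":0},{"hand":0.0,"tx":0,"ty":0,"tz":0.002,"rx":0,"ry":0,"rz":0},{"hand":0.0,"tx":0,"ty":0,"tz":0.002,"rx":0,"ry":0,"rz":0}]'
```

```text
time: 7.55
position: [0.4835, 0.156, 0.1194]
orientation: [0.329, 0.944, 0.0, 0.0]
force: [-3.4, -0.6, 6.6]
finger_gap: 0.0128
grasp_force: 79.4
time: 7.92
position: [0.4835, 0.156, 0.1176]
orientation: [0.329, 0.944, 0.0, 0.0]
force: [-3.0, -0.4, 7.6]
finger_gap: 0.0127
grasp_force: 79.6
```

```bash
for i in 1 2; do python3 -m jog '[{"hand":0.0,"tx":0,"ty":0,"tz":0.0008,"rx":0,"ry":0,"rz":0},{"hand":0.0,"tx":0,"ty":0,"tz":0.0015,"rx":0,"ry":0,"rz":0},{"hand":0.0,"tx":0,"ty":0,"tz":0.0015,"rx":0,"ry":0,"rz":0}]' | grep -E 'pos|force|time'; done
```

```text
time: 8.3
position: [0.4836, 0.156, 0.1169]
force: [-5.9, -1.4, 11.8]
grasp_force: 80.4
time: 8.68
position: [0.4836, 0.1561, 0.1168]
force: [-10.9, -3.1, 22.0]
grasp_force: 81.6
```

The disc is flush: it stopped at TCP z 0.1168 and the force jumped. I'll ease the push slightly and turn clockwise.

```bash
python3 -m jog '[{"hand":0.0,"tx":0.0004,"ty":-0.0003,"tz":-0.0003,"rx":0,"ry":0,"rz":0},{"hand":0.0,"tx":0.0004,"ty":-0.0003,"tz":-0.0003,"rx":0,"ry":0,"rz":0.1},{"hand":0.0,"tx":0.0004,"ty":-0.0003,"tz":-0.0003,"rx":0,"ry":0,"rz":0.2},{"hand":0.0,"tx":0.0004,"ty":-0.0003,"tz":-0.0003,"rx":0,"ry":0,"rz":0.3},{"hand":0.0,"tx":0.0004,"ty":-0.0003,"tz":-0.0003,"rx":0,"ry":0,"rz":0.3}]' 100; python3 -c "
from h import *
s=env.state();print(s['wrist_torque'],np.degrees(np.arctan2(*Ro.from_quat(s['orientation']).as_matrix()[[1,0],0])))"
```

```text
time: 9.3
position: [0.4844, 0.1567, 0.117]
orientation: [0.467, 0.884, 0.002, 0.002]
force: [-1.1, 1.2, 15.4]
finger_gap: 0.0126
grasp_force: 97.4
[ 0.09478628  0.64481313 -0.12047836] 124.32285118529963
```

```bash
cat > s.py <<'E'
from h import *
s=env.state();print(s['wrist_torque'].round(2),'az',np.degrees(np.arctan2(*Ro.from_quat(s['orientation']).as_matrix()[[1,0],0])).round(1),'q6',s['q'][5].round(2))
E
python3 -m jog '[{"hand":0.0,"tx":0,"ty":0,"tz":0,"rx":0,"ry":0,"rz":0.13},{"hand":0.0,"tx":0,"ty":0,"tz":0,"rx":0,"ry":0,"rz":0.26},{"hand":0.0,"tx":0,"ty":0,"tz":0,"rx":0,"ry":0,"rz":0.39},{"hand":0.0,"tx":0,"ty":0,"tz":0,"rx":0,"ry":0,"rz":0.52},{"hand":0.0,"tx":0,"ty":0,"tz":0,"rx":0,"ry":0,"rz":0.65},{"hand":0.0,"tx":0,"ty":0,"tz":0,"rx":0,"ry":0,"rz":0.78},{"hand":0.0,"tx":0,"ty":0,"tz":0,"rx":0,"ry":0,"rz":0.9},{"hand":0.0,"tx":0,"ty":0,"tz":0,"rx":0,"ry":0,"rz":1.0},{"hand":0.0,"tx":0,"ty":0,"tz":0,"rx":0,"ry":0,"rz":1.0}]'; python3 s.py
```

```text
time: 10.42
position: [0.4851, 0.156, 0.1171]
orientation: [0.834, 0.552, 0.003, 0.002]
force: [1.9, -1.1, 13.5]
finger_gap: 0.0123
grasp_force: 97.5
[-0.33 -0.12 -0.  ] az 67.0 q6 0.64
```

```bash
for i in 1 2 3; do python3 -m jog '[{"hand":0.0,"tx":0,"ty":0,"tz":0,"rx":0,"ry":0,"rz":0.025},{"hand":0.0,"tx":0,"ty":0,"tz":0,"rx":0,"ry":0,"rz":0.05},{"hand":0.0,"tx":0,"ty":0,"tz":0.0001,"rx":0,"ry":0,"rz":0.05}]' | grep -E 'pos|force'; python3 s.py; done
```

```text
position: [0.4852, 0.156, 0.1171]
force: [0.8, -1.3, 15.4]
grasp_force: 97.6
[-0.39 -0.08  0.14] az 64.2 q6 0.69
position: [0.4847, 0.1564, 0.117]
force: [-1.9, -0.8, 16.2]
grasp_force: 97.9
[-0.02  0.52  0.21] az 61.4 q6 0.74
position: [0.4846, 0.1565, 0.117]
force: [-2.8, -0.9, 17.9]
grasp_force: 99.3
[-0.07  0.61  1.3 ] az 58.6 q6 0.79
```

The torque rose from 0.2 to 1.3 N·m at azimuth 59–61°, which is the stop and matches the predicted 61.4°. I'll let it settle and take one check picture.

```bash
python3 -m jog '[{"hand":0.0,"tx":0,"ty":0,"tz":0,"rx":0,"ry":0,"rz":0},{"hand":0.0,"tx":0,"ty":0,"tz":0,"rx":0,"ry":0,"rz":0},{"hand":0.0,"tx":0,"ty":0,"tz":0,"rx":0,"ry":0,"rz":0},{"hand":0.0,"tx":0,"ty":0,"tz":0,"rx":0,"ry":0,"rz":0}]'; python3 s.py; python3 -c "
from h import *
im,W,K,T=wcloud();save('w5.png',im)"
```

```text
time: 12.05
position: [0.4846, 0.1565, 0.117]
orientation: [0.872, 0.49, 0.003, 0.001]
force: [-1.9, -0.7, 16.2]
finger_gap: 0.0127
grasp_force: 99.3
[-0.07  0.57  1.29] az 58.6 q6 0.79
```

View pics/w5.png

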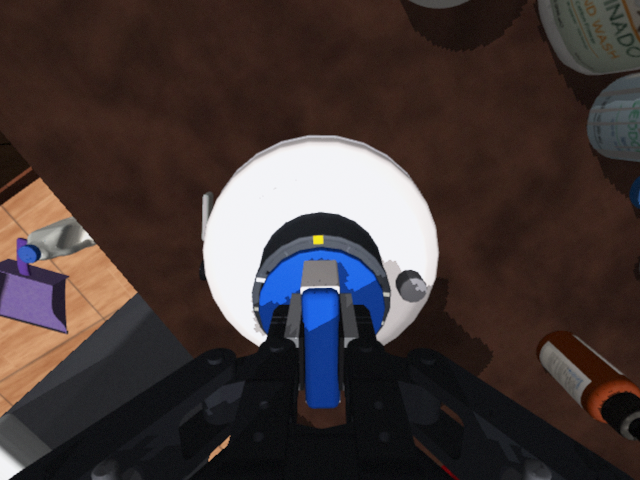

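The wing at (321,340) points at the yellow mark (318,240). The disc sits flush in the collar and is still gripped, so I'm handing in the job.

```bash
python3 -c "
from plant import env
print(env.job_done())"
```

```text
the job is handed in; nothing more can be done
None
```

I handed the job in at about 12 s, with the cap pressed flush on the collar, turned clockwise to the stop with the wing on the yellow marks, and still gripped at about 99 N; the hand-in returned no verdict.

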